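# Switch on the carving bench in order

### The arm

A 6-joint arm with a two-finger parallel gripper is mounted at the origin on a cart in front of the work surface, level with it; the furniture and walls round the work are solid. World frame = base frame: x ahead of the robot, y to its left, z up, the work surface at z = 0. Lengths are in m, angles in rad, forces in N, time in s.
With the tool pointing down it reaches from about 0.275 to 0.75 m from the base axis. Payload 10.2 kg.
Tool frame: the origin (TCP) lies midway between the tips of the shut fingers; the grasp point (between the pads) lies 19 mm behind it (env.hold_point_z is the distance from the TCP to the grasp point, in m); z points along the fingers, y is the line along which they close (so a half turn about z gives the same grasp; the last joint's range is limited). The gripper opens to 85 mm and grips with 20 to 120 N. Pads are 22 mm wide; open, the fingers measure 114 mm over their backs; the gripper's body (76 mm by 85 mm) begins 54 mm behind the grasp point. The pads swing forward as they close: fully open they stand 13 mm farther back than shut.
Start: joints at [1.096, 0.313, 1.498, -0, 1.331, -0.223], TCP at [0.131, 0.508, 0.231] pointing down, gripper open.
Joint ranges: [-2.94, 2.94], [-0.97, 2.17], [0.19, 2.56], [-1.23, 4.37], [0.02, 3.11], [-2.88, 2.88]. Speed limits (rad/s): [2.39, 2.39, 3.01, 3.14, 3.14, 3.14].

### API

Orientations are given as a unit quaternion [x, y, z, w].
In Python, from bench import env, kinematics, monitor, eyes, job gives the robot as it stands. The module is installed in compiled form; this text tells all that it offers. Calls block until the motion is done:
- env.reach(position, orientation): joint-space move of the TCP to a pose.
- env.movel(position, velocity=0.15, frame=None, guard=None): straight line of the TCP; frame=None keeps the orientation; velocity is the mean speed in m/s. With guard (N) it stops when the force on the tool has changed by that much, and returns True; else False.
- env.set_joints(angles): joint-space move.
- env.release() and env.close_gripper(effort=None): open the fingers fully, or close them until they stop; effort is the grip in N (None keeps the last).
- env.hold(seconds).
- kinematics.ik(position, orientation): joint angles nearest the present ones, or None.
- monitor.sense(): the state.
- eyes.grab_frame(name): name is "side" or "top" or "wrist"; returns a dict with "frame" (384x512x3 uint8, red, green, blue), "mtx" (3x3 intrinsics, pixels), "view" (4x4, takes a point from world to camera coordinates). Camera axes: x right, y down, z forward; pixel columns grow to the right and rows downward; lengths in m; the calibration is good to about 2 mm. A picture is of the moment at which its call begins. There is no depth.
A pose or a line that the arm cannot do raises env.MotionError and nothing moves.
- job.hand_in(): hands the job in; it is judged then, once.
The state is a dict: "clock": time; "joints": joint angles; "qvel": joint speeds; "joint_efforts": joint torques, N m; "position": TCP position; "ee_rot": TCP orientation; "contact_force": force on the tool from outside, world axes, zero at the start; "ft_torque": the same for the moment, N m; "finger_gap": opening from 0.0 (shut) to 1.0 (fully open); "gripper_force": force on a finger pad.
Only numpy, scipy, OpenCV 4.12 (cv2) and the standard library are available. Lean on these libraries where they do the work, as an engineer would, in place of code of your own. Each camera call takes 0.05 s, during which the arm holds its last target. There are 200 camera calls.

### The job

Switch on the bench's machines in their starting order: lightly tap the green paddle switch (dust extractor), then the yellow one (lamp), then the blue one (power carver), each with the fingertips on the white dot of its raised end, so that the paddle rocks fully over and stays over. Do not grip, lift or shove the switch boxes, and leave the wood and tools around them alone.

Things in the scene. Friction and masses are not known exactly. Their poses are not given: they have to be found in the camera images.
- green_paddle (a joint): tilt of the green paddle, rad: about 0 = off (dot end up), 0.48 = fully over (dot end down, at its stop). Friction of 0.045 N m (about 2 N at the dot, more nearer the pivot) holds it wherever it is left; no spring. Plate 76 x 40 x 7 mm on a level pivot over the middle of its box, 56 mm above the table; slopes 0.24 rad when off, 0.24 rad the other way when over.
- green_paddle_dot (a point): white dot, 14 mm across, on the top of the green paddle, 27 mm from the pivot, on the end that is up when off; 67 mm above the table when off, 54 mm when over. A flat tip 20 mm wide pushed straight down on the dot has the paddle over with the tip 54 to 58 mm above the table (its edge nearer the pivot carries it). Turns with the paddle; y along the pivot, x level towards the dot end when off.
- green_paddle_box_center (a point): centre, 25 mm above the table, of the grey box under the green paddle: 104 x 64 mm, top 44 mm above the table, about 1 kg, loose. Its housing stands on soft rubber mounts on a foot plate and sinks 1 mm per 1.8 N beyond about 1 N, at most 9 mm; x axis along its length towards the dot end. Small pivot lugs beside the paddle reach 59 mm above the table.
- yellow_paddle (a joint): tilt of the yellow paddle, rad: about 0 = off (dot end up), 0.48 = fully over (dot end down, at its stop). Friction of 0.045 N m (about 2 N at the dot, more nearer the pivot) holds it wherever it is left; no spring. Plate 76 x 40 x 7 mm on a level pivot over the middle of its box, 56 mm above the table; slopes 0.24 rad when off, 0.24 rad the other way when over.
- yellow_paddle_dot (a point): white dot, 14 mm across, on the top of the yellow paddle, 27 mm from the pivot, on the end that is up when off; 67 mm above the table when off, 54 mm when over. A flat tip 20 mm wide pushed straight down on the dot has the paddle over with the tip 54 to 58 mm above the table (its edge nearer the pivot carries it). Turns with the paddle; y along the pivot, x level towards the dot end when off.
- yellow_paddle_box_center (a point): centre, 25 mm above the table, of the grey box under the yellow paddle: 104 x 64 mm, top 44 mm above the table, about 1 kg, loose. Its housing stands on soft rubber mounts on a foot plate and sinks 1 mm per 1.8 N beyond about 1 N, at most 9 mm; x axis along its length towards the dot end. Small pivot lugs beside the paddle reach 59 mm above the table.
- blue_paddle (a joint): tilt of the blue paddle, rad: about 0 = off (dot end up), 0.48 = fully over (dot end down, at its stop). Friction of 0.045 N m (about 2 N at the dot, more nearer the pivot) holds it wherever it is left; no spring. Plate 76 x 40 x 7 mm on a level pivot over the middle of its box, 56 mm above the table; slopes 0.24 rad when off, 0.24 rad the other way when over.
- blue_paddle_dot (a point): white dot, 14 mm across, on the top of the blue paddle, 27 mm from the pivot, on the end that is up when off; 67 mm above the table when off, 54 mm when over. A flat tip 20 mm wide pushed straight down on the dot has the paddle over with the tip 54 to 58 mm above the table (its edge nearer the pivot carries it). Turns with the paddle; y along the pivot, x level towards the dot end when off.
- blue_paddle_box_center (a point): centre, 25 mm above the table, of the grey box under the blue paddle: 104 x 64 mm, top 44 mm above the table, about 1 kg, loose. Its housing stands on soft rubber mounts on a foot plate and sinks 1 mm per 1.8 N beyond about 1 N, at most 9 mm; x axis along its length towards the dot end. Small pivot lugs beside the paddle reach 59 mm above the table.
- blank_center (a point): centre of a half-carved light wooden blank, 58 x 31 x 30 mm, loose on the table; bystander
- disc_center (a point): centre of a round wooden disc, 64 mm across, 12 mm thick, lying loose; bystander
- screwdriver_center (a point): middle of a black-handled screwdriver, 199 mm long, 24 mm thick, lying loose (along the point's x axis); bystander
Things that resemble listed ones, but are neither listed nor needed, are in the scene too. Leave any red or turquoise look-alike of the part that bears green_paddle alone.

How it is judged:
By the outcome, as a careful person would: the job done as asked, in the order asked, and still so for the second after the job is handed in, with the robot touching nothing.
It also fails if it takes over 48 s, if anything falls off the work surface, if the arm or the gripper's body presses on something with over 40 N, if the wrist force passes 120 N, or if a joint passes its speed limit or range.

## Working session

There is one attempt and no reset: what is moved stays moved. The work goes in short steps, each a Python script; the robot and the scene stay as the last script left them, time stands still between calls to the robot, and variables do not carry over. Pictures are saved under pics/ and viewed, at most 10 in all, crops included, and the job is handed in when it is done.

```bash
mkdir -p pics
python3 - <<'E'
from bench import env, kinematics, monitor, eyes, job
import cv2, numpy as np
for n in ("top","side"):
    f=eyes.grab_frame(n); np.savez(f"{n}.npz",**f)
    cv2.imwrite(f"pics/{n}0.png",cv2.resize(f["frame"][:,:,::-1],(800,600),interpolation=cv2.INTER_CUBIC))
    V=f["view"]; print(n,"cam",(-V[:3,:3].T@V[:3,3]).round(3),f["mtx"].round(1).tolist())
s=monitor.sense(); print(s["clock"],s["ee_rot"],s["finger_gap"])
E
```

```text
top cam [ 0.302 -0.058  1.287] [[456.8, 0.0, 257.1], [0.0, 456.8, 196.7], [0.0, 0.0, 1.0]]
side cam [ 0.551 -1.378  0.973] [[443.5, 0.0, 250.5], [0.0, 443.5, 187.0], [0.0, 0.0, 1.0]]
0.1 [ 1.25599286e-01  9.92080893e-01 -5.33478596e-04 -1.89485998e-04] 0.9963621944488409
```

View pics/top0.png

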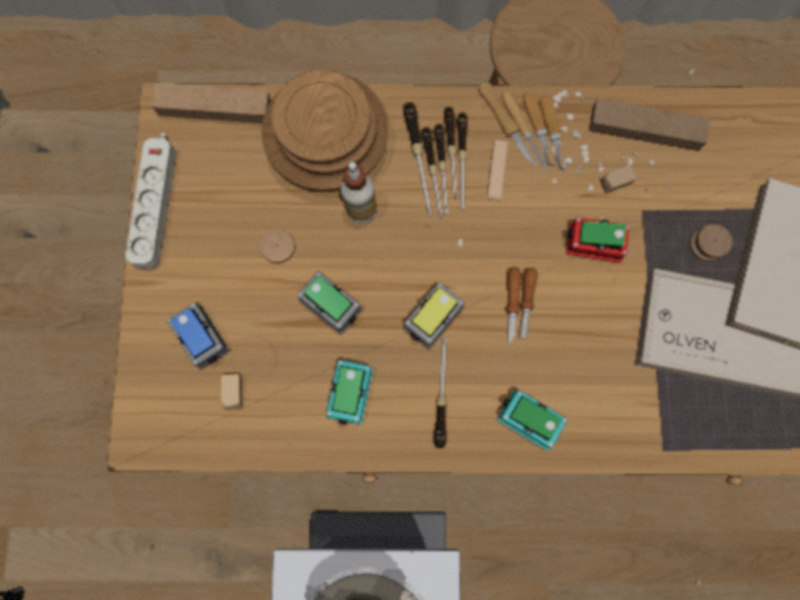

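View pics/side0.png

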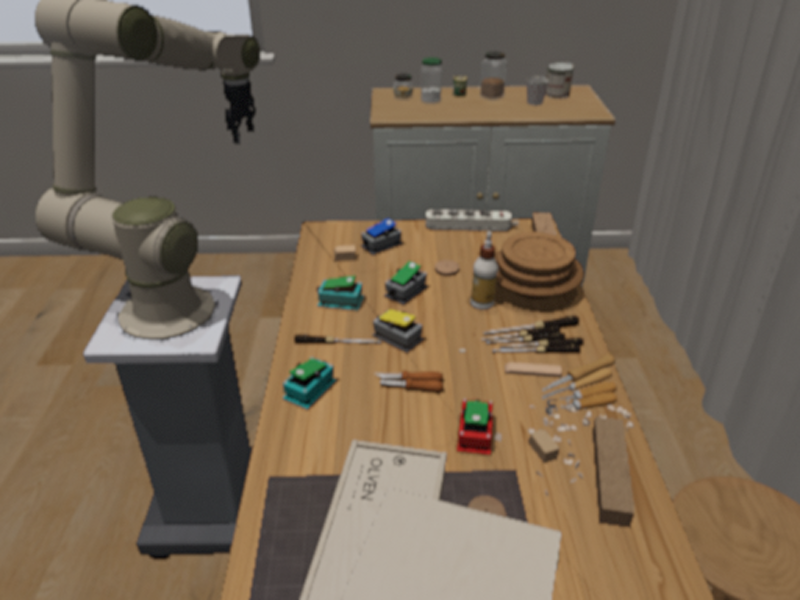

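The top view (800x600) shows green-topped switches at (330,300) on a grey box, (350,390) and (532,418) on turquoise boxes, and (600,238) on a red box. The grey one at (330,300) is meant. Yellow is at (433,314) and blue at (198,335), both on grey boxes. The white dots are at about (315,288), (447,298) and (184,320). The side view has the same three at (406,280), (398,325) and (381,236).

Next I'll measure the dots and paddles in both views and confirm with a crop.

```bash
cat > h.py <<'E'
import cv2, numpy as np
HSV=dict(green=((50,120,60),(75,255,255)),yellow=((24,120,100),(36,255,255)),blue=((105,120,60),(125,255,255)))
def ray(f,uv):
    V=f["view"];R=V[:3,:3];c=-R.T@V[:3,3]
    d=R.T@np.linalg.solve(f["mtx"],np.array([uv[0],uv[1],1.]));return c,d/np.linalg.norm(d)
def onz(f,uv,z):
    c,d=ray(f,uv);return c+d*(z-c[2])/d[2]
def proj(f,p):
    q=f["mtx"]@(f["view"]@np.append(p,1))[:3];return q[:2]/q[2]
def tri(a,ua,b,ub):
    A=np.zeros((3,3));r=np.zeros(3)
    for f,u in((a,ua),(b,ub)):
        c,d=ray(f,u);M=np.eye(3)-np.outer(d,d);A+=M;r+=M@c
    return np.linalg.solve(A,r)
def find(f,col,near,rad=30):
    """paddle hull centre and dot centroid (px) of the colour blob nearest to `near`"""
    hsv=cv2.cvtColor(f["frame"],cv2.COLOR_RGB2HSV)
    m=cv2.inRange(hsv,*HSV[col])
    cs=[c for c in cv2.findContours(m,cv2.RETR_EXTERNAL,cv2.CHAIN_APPROX_NONE)[0] if cv2.contourArea(c)>40]
    c=min(cs,key=lambda c:np.linalg.norm(c.reshape(-1,2).mean(0)-near))
    rect=cv2.minAreaRect(c); box=np.zeros_like(m); cv2.fillPoly(box,[cv2.boxPoints(rect).astype(np.int32)],255)
    rr=cv2.erode(box,np.ones((3,3)))
    sat,val=hsv[...,1].astype(float),hsv[...,2].astype(float)
    in_=rr>0; s0=np.median(sat[in_])
    w=np.where(in_,np.clip((s0-sat)-40,0,None)*(f["frame"].min(2)>110),0)
    v,u=np.mgrid[:m.shape[0],:m.shape[1]]
    pk=np.unravel_index(w.argmax(),w.shape)
    w=w*(np.hypot(u-pk[1],v-pk[0])<rad)
    return np.array(rect[0]),rect,np.array([(w*u).sum(),(w*v).sum()])/w.sum(),w.max()
E
python3 - <<'E'
from h import *
T=dict(np.load("top.npz"));S=dict(np.load("side.npz"))
tp=dict(green=(330,300),yellow=(433,314),blue=(198,335));sp=dict(green=(406,280),yellow=(398,325),blue=(381,236))
print("base px",proj(T,(0,0,0))*800/512)
k=.64
for c in tp:
    ct,rt,dt,w=find(T,c,np.array(tp[c])*k,6); cs,rs,ds,w2=find(S,c,np.array(sp[c])*k,5)
    C=onz(T,ct,.058);D=onz(T,dt,.067)
    print(c,"pad px",(ct/k).round(),"size",np.round(rt[1],1),"C",C.round(4),"dot px",(dt/k).round(1),w,"D",D.round(4),"len",np.linalg.norm((D-C)[:2]).round(4),"yaw",np.arctan2(*(D-C)[[1,0]]).round(3),"| side dot px",(ds/k).round(1),w2,"tri",tri(T,dt,S,ds).round(4),"r",np.linalg.norm(D[:2]).round(3))
f=T["frame"];ims=[]
a=cv2.resize(f[170:270,95:315],None,fx=3.6,fy=3.6,interpolation=cv2.INTER_CUBIC)
b=cv2.resize(S["frame"][130:240,170:310],None,fx=2.1,fy=2.1,interpolation=cv2.INTER_CUBIC)
b=cv2.copyMakeBorder(b,0,0,0,a.shape[1]-b.shape[1],cv2.BORDER_CONSTANT)
cv2.imwrite("pics/crop1.png",np.vstack([a,b])[:,:,::-1]);print(a.shape,b.shape)
E
```

```text
base px [363.83341426 643.79398242]
green pad px [344. 389.] size [11.5 27.8] C [0.4205 0.0376 0.058 ] dot px [349.9 374.2] 75.0 D [0.4446 0.0279 0.067 ] len 0.026 yaw -0.381 | side dot px [410.8 265.1] 108.0 tri [0.5179 0.03   0.0934] r 0.445
yellow pad px [433. 312.] size [15.4 26. ] C [ 0.5566 -0.1158  0.058 ] dot px [443.3 299. ] 78.0 D [ 0.5775 -0.133   0.067 ] len 0.027 yaw -0.691 | side dot px [405.8 318.2] 89.0 tri [ 0.5776 -0.133   0.0668] r 0.593
blue pad px [192. 332.] size [27.7 16.4] C [0.5179 0.3057 0.058 ] dot px [182.4 318.5] 91.0 D [0.54   0.3212 0.067 ] len 0.0269 yaw 0.611 | side dot px [387.5 222. ] 116.0 tri [0.5386 0.3211 0.0663] r 0.628
(360, 792, 3) (231, 792, 3)
```

View pics/crop1.png

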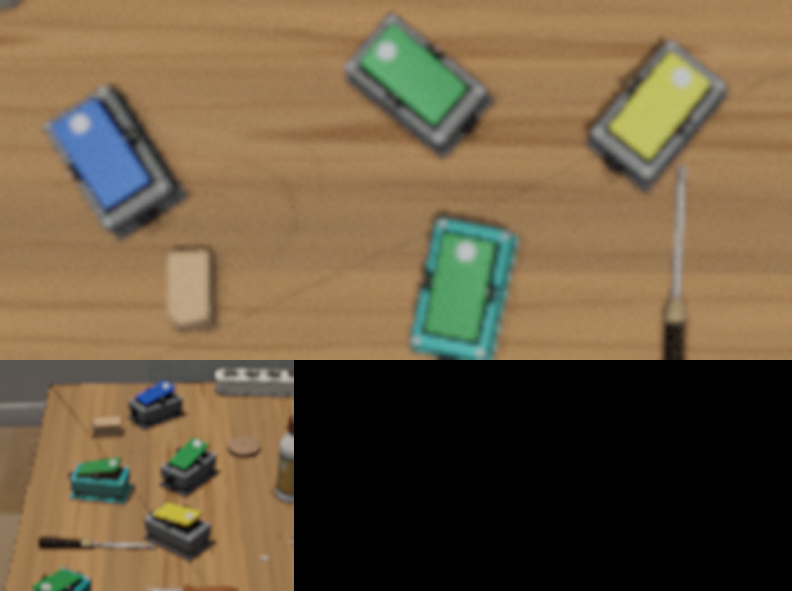

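The crop confirms it: the grey-boxed green switch has its dot at upper left, at about (387,50) in the crop. Yellow's dot is at (682,77) and blue's at (80,124). My top-view green mask locked onto the turquoise look-alike (its triangulated z of 0.093 doesn't fit), so I'll fix the hue range. Yellow and blue triangulate to z ≈ 0.067, as they should.

```bash
sed -i 's/green=((50,120,60),(75,255,255))/green=((45,120,50),(82,255,255))/' h.py
cat >> h.py <<'E'
from scipy.spatial.transform import Rotation as Ro
def quat(yaw): return (Ro.from_euler("z",yaw)*Ro.from_euler("x",np.pi)).as_quat()
E
python3 - <<'E'
from h import *
from bench import env, kinematics, monitor, eyes, job
T=dict(np.load("top.npz"));S=dict(np.load("side.npz"));k=.64
hsv=cv2.cvtColor(T["frame"],cv2.COLOR_RGB2HSV);print("hsv at green",hsv[195,213],hsv[190,208])
ct,rt,dt,w=find(T,"green",np.array((330,300))*k,6); cs,rs,ds,_=find(S,"green",np.array((406,280))*k,5)
C=onz(T,ct,.058);D=onz(T,dt,.067)
print((ct/k).round(),rt[1],C.round(4),(dt/k).round(1),D.round(4),np.linalg.norm((D-C)[:2]),"yaw",np.arctan2(*(D-C)[[1,0]]),"side",(ds/k).round(),tri(T,dt,S,ds).round(4))
yaw=np.arctan2(*(D-C)[[1,0]])
for nm,P,y in(("g",D,yaw),("y",(.5776,-.133,0),-.691),("b",(.5393,.3212,0),.611)):
    for a in(0,np.pi):
        for z in(.16,.05):
            q=kinematics.ik([P[0],P[1],z],quat(y+a));print(nm,a,z,None if q is None else np.round(q,2))
E
```

```text
hsv at green [ 67 110 167] [ 67 111 166]
[344. 389.] (11.836727142333984, 28.605422973632812) [0.4208 0.038  0.058 ] [349.9 374.2] [0.4446 0.0279 0.067 ] 0.02588571851263091 yaw -0.39946286922190216 side [411. 265.] [0.5179 0.03   0.0934]
g 0 0.16 [-0.2   0.21  1.83 -0.    1.1   1.77]
g 0 0.05 [-0.2   0.39  1.94 -0.    0.81  1.77]
g 3.141592653589793 0.16 [-0.2   0.21  1.83  0.    1.1  -1.37]
g 3.141592653589793 0.05 [-0.2   0.39  1.94  0.    0.81 -1.37]
y 0 0.16 [-0.42  0.52  1.38 -0.    1.24  1.84]
y 0 0.05 [-0.42  0.65  1.48 -0.    1.01  1.84]
y 3.141592653589793 0.16 [-0.42  0.52  1.38  0.    1.24 -1.3 ]
y 3.141592653589793 0.05 [-0.42  0.65  1.48  0.    1.01 -1.3 ]
b 0 0.16 [ 0.35  0.6   1.26 -0.    1.29  1.31]
b 0 0.05 [ 0.35  0.72  1.36 -0.    1.06  1.31]
b 3.141592653589793 0.16 [ 0.35  0.6   1.26  0.    1.29 -1.83]
b 3.141592653589793 0.05 [ 0.35  0.72  1.36  0.    1.06 -1.83]
```

```bash
sed -i 's/green=((45,120,50)/green=((58,85,50)/' h.py
python3 - <<'E'
from h import *
from bench import env, kinematics, monitor, eyes, job
T=dict(np.load("top.npz"));S=dict(np.load("side.npz"));k=.64
ct,rt,dt,w=find(T,"green",np.array((330,300))*k,6); cs,rs,ds,_=find(S,"green",np.array((406,280))*k,5)
C=onz(T,ct,.058);D=onz(T,dt,.067);t=tri(T,dt,S,ds);yaw=np.arctan2(*(D-C)[[1,0]])
print((ct/k).round(),rt[1],C.round(4),(dt/k).round(1),D.round(4),np.linalg.norm((D-C)[:2]),"yaw",yaw,"side",(ds/k).round(),t.round(4))
if np.linalg.norm(t-D)<.006 and abs(np.linalg.norm((D-C)[:2])-.027)<.005:
    env.close_gripper(20)
    env.reach([D[0],D[1],.17],quat(yaw+np.pi))
    s=monitor.sense();print(s["clock"],s["position"],s["contact_force"],s["finger_gap"])
    f=eyes.grab_frame("wrist");np.savez("w1.npz",**f);print(proj(f,D)/k)
    cv2.imwrite("pics/w1.png",cv2.resize(f["frame"][:,:,::-1],(800,600)))
E
```

```text
[327. 298.] (27.658634185791016, 15.83592414855957) [0.5807 0.0711 0.058 ] [315.4 287. ] [0.5977 0.0916 0.067 ] 0.02669355504975372 yaw 0.8769632279225839 side [411. 265.] [0.5968 0.0914 0.0679]
3.1167 [0.597603   0.0923222  0.17011239] [-0.03090394 -0.02957723  0.90216504] 0.003800224996869598
[397.06477198 295.44141879]
```

View pics/w1.png

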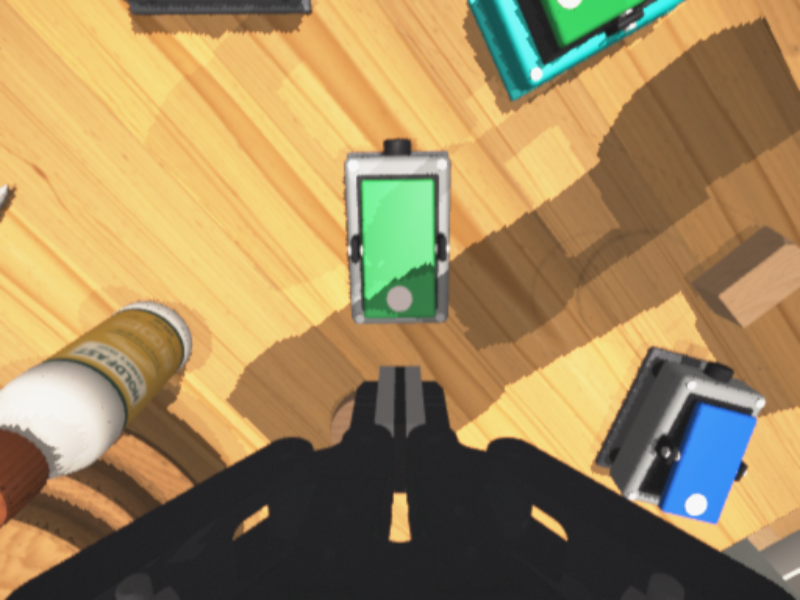

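The wrist view shows the dot at (399,298) against a predicted (397,295), about 2 mm off. The paddle is aligned and the gripper clears the bottle. Now tapping green at the wrist-refined point.

```bash
cat >> h.py <<'E'
from bench import env, kinematics, monitor, eyes, job
def tap(D,yaw,n):
    s=monitor.sense();f0=s["contact_force"]
    env.movel([D[0],D[1],.075],.12)
    hit=env.movel([D[0],D[1],.0505],.03,guard=7)
    s=monitor.sense();print("hit",hit,"z",s["position"].round(4) if hasattr(s["position"],"round") else s["position"],"dF",np.round(np.array(s["contact_force"])-f0,2))
    env.movel([D[0],D[1],.17],.15)
    f=eyes.grab_frame("wrist");np.savez(f"{n}.npz",**f)
    cv2.imwrite(f"pics/{n}.png",cv2.resize(f["frame"][:,:,::-1],(800,600)))
    print("clock",monitor.sense()["clock"])
E
python3 - <<'E'
from h import *
f=dict(np.load("w1.npz"))
D=onz(f,np.array((399,298))*.64,.067);print(D)
if np.linalg.norm(D[:2]-[.5973,.0915])<.004: tap((D+[.5973,.0915,.067])/2,0,"g2")
E
```

```text
[0.59785294 0.09347178 0.067     ]
hit True z [0.5983 0.093  0.0529] dF [-1.23 -0.2   7.31]
clock 5.8083
```

View pics/g2.png

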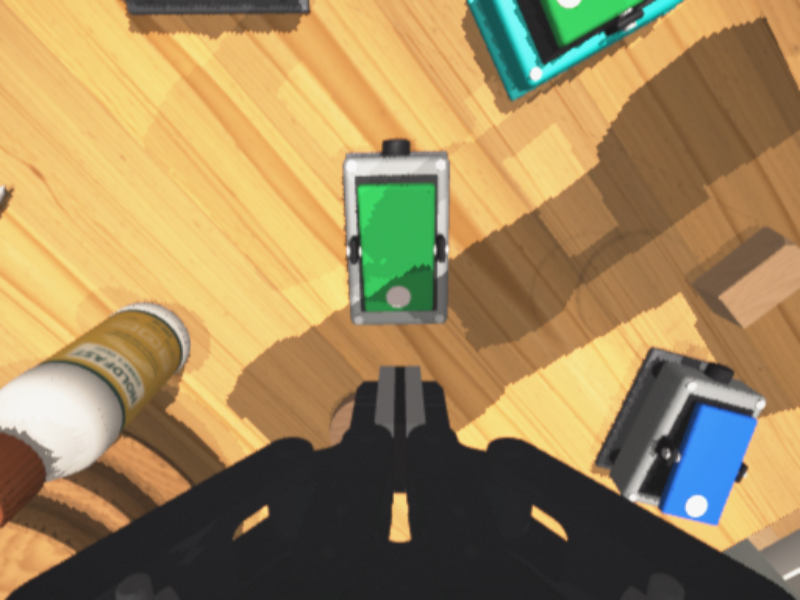

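Green rocked over: the dot-end edge moved from row 320 to 312. At the stop the tip was at 52.9 mm with 7.3 N, which is 56.4 mm after allowing for 3.5 mm of sinking and so within the 54–58 mm given. Yellow and blue follow, each refined by the wrist camera.

```bash
cat > go.py <<'E'
from h import *
def go(col,D0,yaw,n):
    D0=np.array(D0)
    env.reach([D0[0],D0[1],.17],quat(yaw+np.pi))
    f=eyes.grab_frame("wrist");p=proj(f,D0)
    m=cv2.inRange(cv2.cvtColor(f["frame"],cv2.COLOR_RGB2HSV),(0,0,110),(180,75,255))
    cs=[c for c in cv2.findContours(m,cv2.RETR_EXTERNAL,cv2.CHAIN_APPROX_NONE)[0] if 60<cv2.contourArea(c)<400]
    cand=[(np.array(cv2.minEnclosingCircle(c)[0]),cv2.contourArea(c)) for c in cs]
    d=min(cand,key=lambda c:np.linalg.norm(c[0]-p),default=None)
    D=onz(f,d[0],.067) if d else D0*9
    e=np.linalg.norm(D-D0);print(col,"pred",p/.64,"seen",d,"D",D.round(4),"err",e)
    if e<.005: tap((D+D0)/2,yaw,n)
    else: cv2.imwrite(f"pics/{n}_f.png",cv2.resize(f["frame"][:,:,::-1],(800,600))); print("NO TAP")
E
python3 -c "
from go import *
go('yellow',(.5776,-.133,.067),-.691,'y2')"
```

```text
yellow pred [397.24427756 299.18999989] seen (array([256.07937622, 191.59524536]), 201.0) D [ 0.5787 -0.1318  0.067 ] err 0.0015943686773142104
hit True z [ 0.5791 -0.1331  0.0529] dF [-0.65  0.63  6.63]
clock 9.6
```

```bash
ls pics
```

```text
crop1.png
g2.png
side0.png
top0.png
w1.png
y2.png
```

View pics/y2.png

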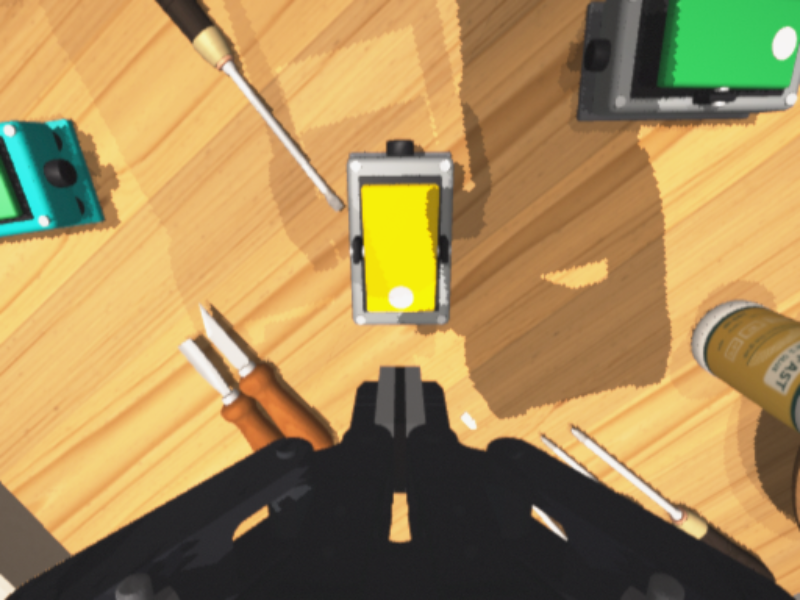

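Yellow is over: the plate runs from row 184 to 312 with the dot at (400,297), the same as green afterwards. Blue next, keeping the arm clear of everything on the way at z = 0.17.

```bash
python3 -c "
from go import *
go('blue',(.5393,.3212,.067),.611,'b2')
env.movel([.42,.30,.26],.15)
for n in ('top','side'):
    f=eyes.grab_frame(n);np.savez(n+'2.npz',**f)
T=dict(np.load('top2.npz'));S=dict(np.load('side2.npz'));w=dict(np.load('b2.npz'))
a=cv2.resize(T['frame'][170:270,95:315],(660,300),interpolation=cv2.INTER_CUBIC)
b=cv2.resize(S['frame'][130:230,170:290],(360,300),interpolation=cv2.INTER_CUBIC);c=cv2.resize(w['frame'],(400,300))
bot=cv2.resize(np.hstack([b,c]),(660,int(300*660/760)))
cv2.imwrite('pics/end.png',np.vstack([a,bot])[:,:,::-1]);s=monitor.sense();print(s['clock'],s['contact_force'])"
```

```text
blue pred [399.90205252 296.80941573] seen (array([257.51525879, 191.8740387 ]), 193.5) D [0.5399 0.3233 0.067 ] err 0.0022116351276517177
hit True z [0.5406 0.3228 0.053 ] dF [0.26 0.06 7.78]
clock 13.9667
15.225 [0.5439573  0.34832683 0.40717877]
```

View pics/end.png

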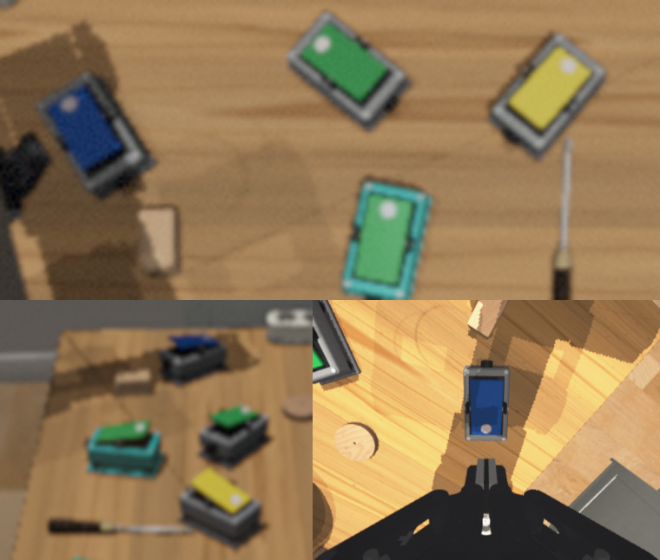

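The final views show all three paddles (top row: blue, green and yellow) tilted dot end down, with boxes, blank and screwdriver where they were. Each tap stopped at 53 mm with about 7 N, so each paddle was against its stop.

```bash
python3 -c "
from bench import job
print(job.hand_in())"
```

```text
the job is handed in; nothing more can be done
None
```

I tapped the green, yellow and blue paddles in that order; all three rocked fully over and stayed over, nothing else looked moved, and I handed the job in just after 15 s on the robot's clock (the judge's result wasn't shown).

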